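# Close and lock a split planter mould

## Task

The split planter mould on the bench has been left a few millimetres open. Drive the tapered pin that stands in the guide block fully down until its head sits on the block, so that it draws the loose half of the mould up against the fixed half; let the pin do this, do not push on the loose half itself. Then slide the small lock grip on the rim to its end stop across the split, and leave the little pot on the base board where it stands.

Things in the scene. Friction and masses are not known exactly. Their poses are not given: they have to be found in the camera images.
- mould: The mould stand, fixed to the bench. Origin: centre of the underside of its plywood base board (270 x 340 x 20 mm); z up, y across the split; pin on its +x side, lock on its -x side. On it an aluminium mould, 170 x 170 mm, rim 110 mm above the bench, a concrete core (100 mm wide, 112 mm high) inside. Fixed half at y 0 to +85 mm, loose half at y 0 to -85 mm.
- guide_top (a point): Centre of the hole (25.5 mm, vertical) in the top face of the steel guide block: mould x +110, y +35, z +117 mm. The block is fixed, 50 x 50 mm, 77 to 117 mm above the bench; a plate 12 mm thick, no higher, stands at its +y side. Below it lie the loose half's tongue (12 mm thick, top 75 mm above the bench) and a fixed lug, each with such a hole.
- pin_top (a point): Centre of the top of the head of the dark steel pin: a disc 36 mm wide, 16 mm thick; under it a shank 24 mm wide, 56 mm long, then a taper 30 mm long to a nose 8 mm wide. It stands upright in the guide block, its top 38 to 44 mm higher than when home. Home, the head lies on the block and pin_top is 16 mm above guide_top (133 mm above the bench).
- half (a joint): Opening of the split (m): 0 closed, growing as the loose half slides away to the mould's -y. Starts at 0.0035 to 0.0065. Friction about 12 N, no spring: it stays where it is left.
- half_rim (a point): Point on the rim of the loose half, at its outer middle: mould x 0, y -71.5 mm (when closed), z +110 mm.
- lock (a joint): Travel of the lock (m): starts at 0 to 0.012, end stop at 0.055. As it grows the lock moves to the mould's -y and carries a flat bar across the split into a low keeper (top 123 mm above the bench) on the loose half. Friction about 3 N; stays where it is left.
- lock_grip (a point): Top centre of the lock's grip, an upright black round stud 18 mm wide: mould x -71.5 mm, y +70 mm minus the travel, z +154 mm. The stud rises 36 mm from the flat bar (top 118 mm above the bench); at the end stop a low strap (top 123 mm) is 1 mm ahead of it, so keep fingertips above 125 mm. Push the stud's +y side, or pinch it, towards the mould's -y.
- small_pot: Little grey cement pot, 68 mm wide, 55 mm tall, open at the top, loose on the base board beside the loose half, about 134 mm to the mould's -y. Origin: centre of its underside.
- pin (a joint): Downward travel of the pin in the guide block (m): starts at 0 to 0.006, home (head on the block) at 0.044. Drag of about 5 N holds it up against its weight (280 g). Pressing down on the head drives it: a few N at first, about 10 N once the taper bites on the shifted tongue hole and draws the loose half in. It stays where it is left.

How it is judged:
On the way, in this order (a step that is already met when the one before it is completed fails the run):
1. the pin is driven home, its head on the guide block, and the mould is drawn shut (value of joint pin above 0.041 m and value of joint half below 0.002 m), for 0.2 s.
2. the lock grip is at its end stop (value of joint lock above 0.051 m), for 0.2 s.
At the end, for the whole second after the job is handed in: The pin's head is on the guide block (travel over 41 mm of 44 mm), the split is open less than 2 mm, and the lock's travel is over 51 mm (end stop at 55 mm) (all of step 1 and value of joint lock above 0.051 m); the robot touches nothing.
It fails at once if the loose half itself is pushed by the robot (over 3 N) (contact force between any of the fingers, the arm and half above 3 N).
It fails at once if the little pot is moved by more than 20 mm (distance of small_pot from where it was at the start of the episode above 0.02 m).
It also fails if it takes over 38 s, if anything falls off the work surface, if the arm or the gripper's body presses on something with over 40 N, if the wrist force passes 120 N, or if a joint passes its speed limit or range.

## Robot

A 7-joint arm with a two-finger parallel gripper is mounted at the origin on the work surface. World frame = base frame: x ahead of the robot, y to its left, z up, the work surface at z = 0. Lengths are in m, angles in rad, forces in N, time in s.
With the tool pointing down it reaches from about 0.375 to 0.925 m from the base axis. Payload 3.1 kg.
Tool frame: the origin (TCP) lies midway between the tips of the shut fingers; the grasp point (between the pads) lies 19 mm behind it (r.pinch_z is the distance from the TCP to the grasp point, in m); z points along the fingers, y is the line along which they close (so a half turn about z gives the same grasp; the last joint's range is limited). The gripper opens to 85 mm and grips with 20 to 120 N. Pads are 22 mm wide; open, the fingers measure 114 mm over their backs; the gripper's body (76 mm by 85 mm) begins 54 mm behind the grasp point. The pads swing forward as they close: fully open they stand 13 mm farther back than shut.
Start: joints at [-0.098, 0.383, 0.044, 1.598, -0.018, 1.161, -0.05], TCP at [0.65, 0, 0.231] pointing down, gripper open.
Joint ranges: [-2.61, 2.61], [-0.41, 2.15], [-1.48, 1.57], [0, 2.5], [-1.57, 4.71], [0.05, 1.97], [-2.85, 2.85]. Speed limits (rad/s): [2.79, 2.79, 3.14, 3.14, 3.14, 3.14, 3.14].

## Interface

Orientations are given as a unit quaternion [x, y, z, w].
In Python, from workcell import telemetry, vision, r gives the robot as it stands. The module is installed in compiled form; this text tells all that it offers.
- The arm moves only by the tool play_rows, never from a script. Its argument "steps" is a list of rows, each an object with "delta_pos": the shift along the tool's x, y, z in units of 25 mm (1.0 is 25 mm), a list of three; "twist": the turn, a rotation vector about the tool's x, y, z in units of 6 degrees (1.0 is 6 degrees), a list of three; "jaw": the opening, from -1 (shut) to 1 (fully open). A call has 1 to 12 rows; each row shifts and turns the commanded pose from where the row before left it, along the tool's axes as they then stand; what a row does not reach is not made up. A row lasts 1/8 s, in which the tool goes at most 62.5 mm and 10.7 degrees, less where a joint would pass 70% of its speed; a pose out of reach is approached as far as the arm can. A call is refused whole if a number of a shift passes 1 or a number of a turn 1, either way. A call with a gripper value outside its range is refused whole. The fingers move at their own pace and stop on an object; "grip_force" is the grip in N (left out, the last holds). Time passes only in rows, so rows that do not move let the fingers close. It gives the time, the measured TCP pose, the force, the opening and the grip force at its end, in the units of the state.
- telemetry.state(): the state, without advancing time (a new reading comes with each control period).
- vision.snapshot(name): name is "scene" or "side" or "wrist"; returns a dict with "frame" (384x512x3 uint8, red, green, blue), "mtx" (3x3 intrinsics, pixels), "R" (3x3) and "t" (3): a world point X has camera coordinates R X + t. Camera axes: x right, y down, z forward; pixel columns grow to the right and rows downward; lengths in m; the calibration is good to about 2 mm. A picture is of the moment at which its call begins. There is no depth.
- r.close_job(): hands the job in; it is judged then, once.
Trained networks look in the newest picture that a camera, given by its name, has taken for a name from the list of things; names that differ only in an ending like _2 or _b are one class to them, and where a whole thing is asked for, a point or a joint stands for the part that bears it (a point fixed in the world has none). Each returns a list of dicts, best first, with "conf" (0 to 1); they miss things now and then, are a little off and sometimes report something else, mostly with a low value. They report only what shows in the picture. A call takes as long as a camera call.
- vision.recognise(target, camera): "xyz" ([x, y, z] in m, in world coordinates, good to about 4 mm: the middle of the surface that is visible of it).
The state is a dict: "time": time; "qpos": joint angles; "qd": joint speeds; "joint_efforts": joint torques, N m; "position": TCP position; "tcp_rot": TCP orientation; "contact_force": force on the tool from outside, world axes, zero at the start; "torque": the same for the moment, N m; "grip_width": finger opening in m; "grip_force": force on a finger pad.
Only numpy, scipy, OpenCV 4.12 (cv2) and the standard library are available. Lean on these libraries where they do the work, as an engineer would, in place of code of your own. Each camera call takes 0.05 s, during which the arm holds its last target. There are 200 camera calls.

## Working session

There is one attempt and no reset: what is moved stays moved. The work goes in short steps, Python scripts to look and compute and a tool call to move; the robot and the scene stay as the last step left them, time stands still between calls to the robot, and variables do not carry over. Pictures are saved under pics/ and viewed, at most 10 in all, crops included, and the job is handed in when it is done.

Besides the shell and the picture viewer there is one more tool, called as name([rows], argument=value, ...), one row to a line, values as JSON. play_rows: Moves the arm, as the interface text tells. Its arguments: {"type":"object","properties":{"steps":{"type":"array","items":{"type":"object","properties":{"delta_pos":{"type":"array","items":{"type":"number"}},"twist":{"type":"array","items":{"type":"number"}},"jaw":{"type":"number"}}}},"grip_force":{"type":"number"}},"required":["steps"]}

```bash
mkdir -p pics; python3 - <<'E'
from workcell import telemetry, vision, r
import cv2,numpy as np
s=telemetry.state();print({k:np.round(v,3).tolist() for k,v in s.items()})
for c in ["scene","side","wrist"]:
    p=vision.snapshot(c);cv2.imwrite(f"pics/{c}0.png",p["frame"][:,:,::-1])
    np.savez(f"{c}0.npz",**p)
    print(c,np.round(p["mtx"],1).tolist(),np.round(-p["R"].T@p["t"],3))
    for n in ["mould","guide_top","pin_top","half_rim","lock_grip","small_pot"]:
        try: print(n,[(np.round(d["xyz"],4).tolist(),round(d["conf"],2)) for d in vision.recognise(n,c)[:2]])
        except Exception as e: print(n,e)
print(telemetry.state()["time"])
E
python3 -c "
import cv2,numpy as np
a=[cv2.imread(f'pics/{c}0.png') for c in ['scene','side']]
cv2.imwrite('pics/both.png',cv2.resize(np.vstack(a),None,fx=.78,fy=.78))"
```

```text
{'time': 0.0, 'qpos': [-0.098, 0.384, 0.044, 1.6, -0.018, 1.161, -0.05], 'qd': [0.001, 0.001, -0.0, 0.0, -0.001, -0.003, -0.001], 'joint_efforts': [-0.001, -43.347, 1.024, -24.951, 0.011, 0.011, -0.0], 'position': [0.649, 0.0, 0.23], 'tcp_rot': [0.707, 0.707, -0.001, -0.001], 'contact_force': [0.168, -0.564, -0.332], 'torque': [-0.01, -0.003, 0.027], 'grip_force': 0.0, 'grip_width': 0.085}
scene [[449.8, 0.0, 252.0], [0.0, 449.8, 191.9], [0.0, 0.0, 1.0]] [ 1.    -0.19   0.826]
mould [([0.5752, -0.0288, 0.0634], 0.84)]
guide_top [([0.5718, -0.0209, 0.0664], 0.93)]
pin_top [([0.594, 0.0885, 0.1748], 0.58)]
half_rim [([0.5704, -0.0329, 0.1006], 0.57)]
lock_grip [([0.4219, 0.0466, 0.1177], 0.71)]
small_pot [([0.5184, -0.1173, 0.0564], 0.74)]
side [[350.9, 0.0, 258.4], [0.0, 350.9, 191.0], [0.0, 0.0, 1.0]] [ 0.199 -0.367  0.548]
mould [([0.4555, -0.0234, 0.0527], 0.7)]
guide_top [([0.4579, -0.025, 0.0551], 0.83)]
pin_top [([0.5909, 0.0827, 0.1632], 0.8)]
half_rim [([0.4835, -0.0482, 0.0992], 0.68), ([0.5895, 0.0801, 0.1561], 0.21)]
lock_grip [([0.4176, 0.0496, 0.1282], 0.83)]
small_pot [([0.5273, -0.1209, 0.0611], 0.76), ([0.4784, -0.0483, 0.1001], 0.45)]
wrist [[281.7, 0.0, 254.2], [0.0, 281.7, 193.5], [0.0, 0.0, 1.0]] [0.65  0.072 0.373]
mould [([0.529, 0.0417, 0.1102], 0.56)]
guide_top [([0.5327, 0.0407, 0.111], 0.69)]
pin_top [([0.5963, 0.0927, 0.1671], 0.55), ([0.5318, 0.0392, 0.1088], 0.21)]
half_rim [([0.5696, -0.021, 0.1157], 0.62)]
lock_grip [([0.4283, 0.031, 0.117], 0.84)]
small_pot [([0.553, -0.101, 0.0671], 0.93)]
1.05
```

View pics/both.png

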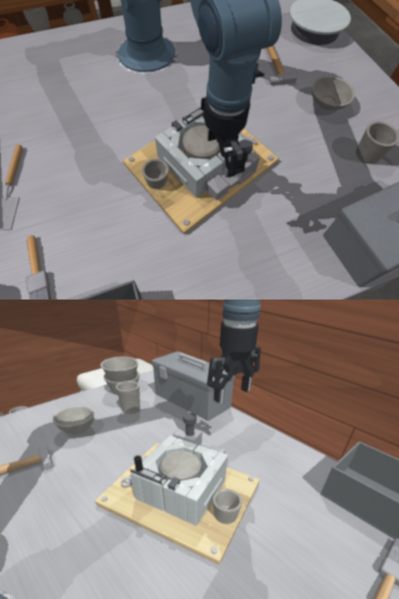

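```bash
python3 -c "
import cv2,numpy as np
s=cv2.imread('pics/side0.png')[150:350,110:350]; w=cv2.imread('pics/wrist0.png'); c=cv2.imread('pics/scene0.png')[130:310,140:380]
o=np.zeros((600,800,3),np.uint8)
a=cv2.resize(s,(400,333));b=cv2.resize(c,(356,267));
o[:333,:400]=a;o[333:600,:356]=b;w=cv2.resize(w,(400,300));o[:300,400:]=w
cv2.imwrite('pics/crops.png',o)"
```

```text
(no output)
```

View pics/crops.png

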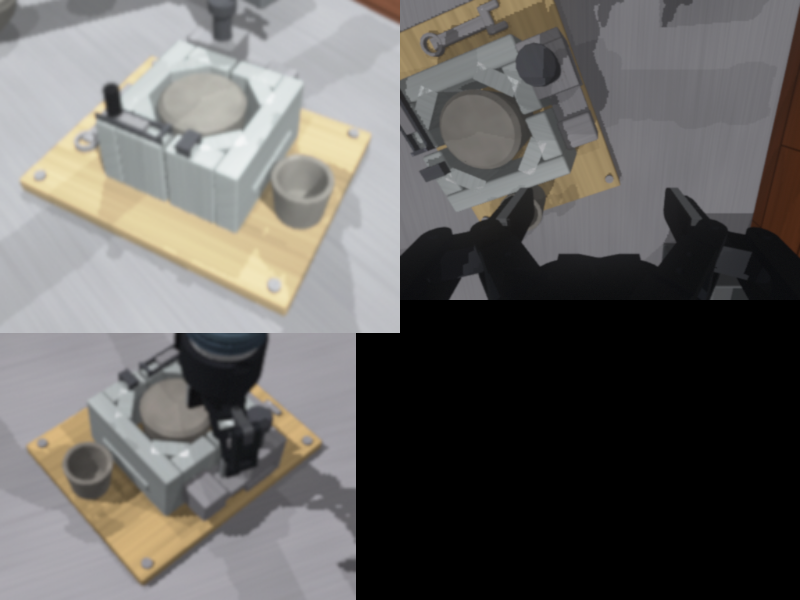

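```bash
cat > fit.py <<'E'
import numpy as np
from scipy.optimize import least_squares
C={c:np.load(f"{c}0.npz") for c in ["scene","side","wrist"]}
def proj(c,X,C=C):
    d=C[c];q=d["mtx"]@(d["R"]@X+d["t"]);return q[:2]/q[2]
def cs(x,y): return (110+x*.6,150+y*.6)
def cc(x,y): return (140+x*.674,130+(y-333)*.674)
def cw(x,y): return ((x-400)*1.28,y*1.28)
B=.02
pts=[("side",cs(22,180),(-.135,.17,B)),("side",cs(288,307),(-.135,-.17,B)),("side",cs(370,137),(.135,-.17,B)),
("scene",cc(142,577),(.135,-.17,B)),("scene",cc(27,446),(-.135,-.17,B)),("scene",cc(322,443),(.135,.17,B)),
("wrist",cw(620,181),(.135,-.17,B)),
("wrist",cw(537,60),"pin"),("side",cs(112,86),"lock")]
def W(p,m):
    c,s=np.cos(p[2]),np.sin(p[2]);return np.array([p[0]+c*m[0]-s*m[1],p[1]+s*m[0]+c*m[1],m[2]])
def res(p):
    o=[]
    for c,px,m in pts:
        m={"pin":(.11,.035,.133+.041),"lock":(-.0715,.07-p[3],.154)}.get(m,m) if isinstance(m,str) else m
        o+=list(proj(c,W(p,m))-px)
    return np.array(o)
if __name__=="__main__":
    f=least_squares(res,[.506,.013,.4,.006],loss="soft_l1")
    print(f.x.round(4),np.degrees(f.x[2]));print(res(f.x).reshape(-1,2).round(1).tolist())
    for n,m in dict(pin=(.11,.035,.174),lock=(-.0715,.07-f.x[3],.154),pot=(0,-.134,.03),rim=(0,-.0715,.11)).items(): print(n,W(f.x,m).round(4))
E
python3 fit.py
```

```text
[0.5058 0.0217 0.3493 0.006 ] 20.013435452178744
[[-2.4, -1.6], [-1.1, -1.0], [0.8, -4.1], [2.3, 3.8], [0.2, -0.4], [2.8, -1.5], [2.6, 4.3], [-1.2, 2.1], [-0.1, 0.2]]
pin [0.5971 0.0922 0.174 ]
lock [0.4167 0.0574 0.154 ]
pot [ 0.5516 -0.1042  0.03  ]
rim [ 0.5302 -0.0455  0.11  ]
```

play_rows([
  {"delta_pos": [0.9,-0.54,0],"twist": [0,0,0],"jaw": -1},
  {"delta_pos": [0.9,-0.54,0.2],"twist": [0,0,0],"jaw": -1},
  {"delta_pos": [0.9,-0.54,0.4],"twist": [0,0,0],"jaw": -1},
  {"delta_pos": [0.9,-0.54,0.6],"twist": [0,0,0],"jaw": -1},
  {"delta_pos": [0,0,0],"twist": [0,0,-0.84],"jaw": -1},
  {"delta_pos": [0,0,0],"twist": [0,0,-0.84],"jaw": -1},
  {"delta_pos": [0,0,0],"twist": [0,0,-0.84],"jaw": -1},
  {"delta_pos": [0,0,0],"twist": [0,0,-0.84],"jaw": -1},
  {"delta_pos": [0,0,0],"twist": [0,0,0],"jaw": -1},
])

```text
time: 2.17
position: [0.5961, 0.09, 0.2014]
tcp_rot: [0.573, 0.82, 0.0, 0.0]
contact_force: [0.4, -0.2, -0.2]
grip_width: -0.0001
grip_force: 0.0
```

```bash
python3 - <<'E'
from workcell import telemetry, vision, r
import cv2,numpy as np
o=[]
for c in ["wrist","side"]:
    p=vision.snapshot(c);np.savez(f"{c}1.npz",**p);o.append(p["frame"][:,:,::-1])
    print(c,[(np.round(d["xyz"],4).tolist(),round(d["conf"],2)) for d in vision.recognise("pin_top",c)[:2]])
s=telemetry.state();print(s["time"],np.round(s["position"],4),np.round(s["tcp_rot"],3),s["contact_force"],s["grip_width"])
w=cv2.resize(o[0],(400,300))
a=cv2.resize(o[1][90:240,150:350],(800,600))[:, :]
b=cv2.resize(o[1][90:240,150:350],(400,300))
cv2.imwrite("pics/v1.png",np.hstack([w,b]))
E
```

```text
wrist [([0.594, 0.0983, 0.1677], 0.84)]
side [([0.5899, 0.0758, 0.1646], 0.96)]
2.375 [0.596  0.09   0.2013] [0.573 0.82  0.    0.   ] [-0.45489573  0.4347176   0.35934163] 0.00037211848482101103
```

View pics/v1.png

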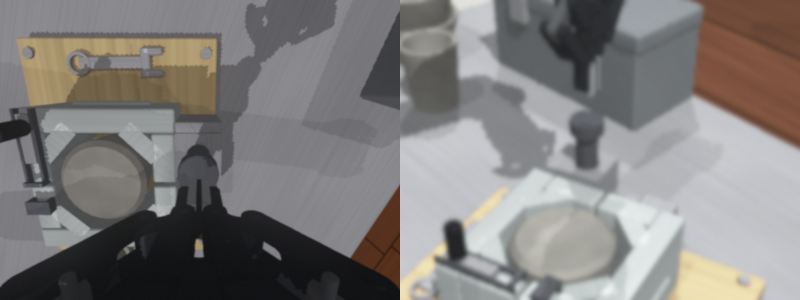

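```bash
python3 - <<'E'
import numpy as np,cv2
a=np.load("wrist1.npz");b=np.load("side1.npz")
P=[d["mtx"]@np.c_[d["R"],d["t"]] for d in (a,b)]
def pr(p,X): q=p@np.r_[X,1];return (q[:2]/q[2]).round(1)
for px,py in [((254.7,214),(242.5,150)),((254.7,217),(242.5,151)),((254.7,220),(242.5,150))]:
    X=cv2.triangulatePoints(P[0],P[1],np.float64(px),np.float64(py));print((X[:3]/X[3]).ravel().round(4))
for X in [(.596,.09,.201),(.597,.092,.174),(.594,.098,.174),(.594,.098,.17)]: print(X,pr(P[0],X),pr(P[1],X))
f=a["frame"][170:270,195:315,::-1];g=b["frame"][130:190,200:280,::-1]
cv2.imwrite("pics/v1b.png",np.hstack([cv2.resize(f,(400,333),interpolation=2),cv2.resize(g,(400,333),interpolation=2)]))
E
```

```text
[0.5962 0.0945 0.1665]
[0.5959 0.0929 0.1654]
[0.5957 0.0922 0.1683]
(0.596, 0.09, 0.201) [254.  245.6] [243.2 136.2]
(0.597, 0.092, 0.174) [256.5 224.3] [243.  147.4]
(0.594, 0.098, 0.174) [255.4 214.7] [239.9 146.7]
(0.594, 0.098, 0.17) [255.4 212.5] [239.9 148.4]
```

View pics/v1b.png

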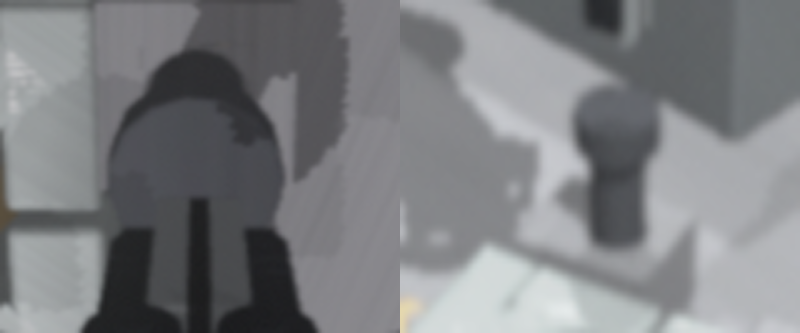

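Head centre: wrist px about (254,225), side px (243,149), so it is near (0.596, 0.091, 0.17), right below the shut fingertips. Pressing now.

play_rows([
  {"delta_pos": [0,0,0.6],"twist": [0,0,0],"jaw": -1},
  {"delta_pos": [0,0,0.4],"twist": [0,0,0],"jaw": -1},
  {"delta_pos": [0,0,0.3],"twist": [0,0,0],"jaw": -1},
  {"delta_pos": [0,0,0.3],"twist": [0,0,0],"jaw": -1},
  {"delta_pos": [0,0,0.3],"twist": [0,0,0],"jaw": -1},
  {"delta_pos": [0,0,0.3],"twist": [0,0,0],"jaw": -1},
])

```text
time: 3.12
position: [0.5956, 0.0899, 0.1485]
tcp_rot: [0.573, 0.82, -0.001, -0.0]
contact_force: [-6.2, -1.9, 14.0]
grip_width: -0.0001
grip_force: 7.2
```

play_rows([
  {"delta_pos": [0,0,0.2],"twist": [0,0,0],"jaw": -1},
  {"delta_pos": [0,0,0.2],"twist": [0,0,0],"jaw": -1},
  {"delta_pos": [0,0,0.16],"twist": [0,0,0],"jaw": -1},
  {"delta_pos": [0,0,0],"twist": [0,0,0],"jaw": -1},
])

```text
time: 3.62
position: [0.5959, 0.0899, 0.1331]
tcp_rot: [0.572, 0.82, -0.0, -0.0]
contact_force: [-3.3, -0.9, 6.4]
grip_width: -0.0
grip_force: 3.1
```

play_rows([
  {"delta_pos": [0,0,0.08],"twist": [0,0,0],"jaw": -1},
  {"delta_pos": [0,0,0.08],"twist": [0,0,0],"jaw": -1},
  {"delta_pos": [0,0,0],"twist": [0,0,0],"jaw": -1},
])

```text
time: 4.0
position: [0.5961, 0.09, 0.133]
tcp_rot: [0.573, 0.82, -0.0, -0.0]
contact_force: [-10.4, -2.3, 22.4]
grip_width: 0.0
grip_force: 11.1
```

play_rows([
  {"delta_pos": [0,0,-0.8],"twist": [0,0,0],"jaw": -1},
  {"delta_pos": [0,0,-1],"twist": [0,0,0],"jaw": -1},
  {"delta_pos": [0,0,-0.8],"twist": [0,0,0],"jaw": -1},
  {"delta_pos": [0.33,-0.9,0],"twist": [0,0,0],"jaw": -1},
  {"delta_pos": [0.33,-0.9,0],"twist": [0,0,0],"jaw": -1},
  {"delta_pos": [0.33,-0.9,0],"twist": [0,0,0],"jaw": -1},
  {"delta_pos": [0.33,-0.9,0],"twist": [0,0,0],"jaw": -1},
  {"delta_pos": [0.33,-0.9,0],"twist": [0,0,0],"jaw": -1},
  {"delta_pos": [0.33,-0.9,0],"twist": [0,0,0],"jaw": -1},
  {"delta_pos": [0.33,-0.9,0],"twist": [0,0,0],"jaw": -1},
  {"delta_pos": [0.33,-0.9,0],"twist": [0,0,0],"jaw": -1},
  {"delta_pos": [0,0,0],"twist": [0,0,0],"jaw": -1},
])

```text
time: 5.5
position: [0.4033, 0.0899, 0.1932]
tcp_rot: [0.572, 0.82, 0.0, 0.0]
contact_force: [0.9, 0.8, 0.6]
grip_width: -0.0002
grip_force: 0.0
```

```bash
python3 - <<'E'
from workcell import telemetry, vision, r
import cv2,numpy as np
o=[];P=[]
for c in ["wrist","side","scene"]:
    p=vision.snapshot(c);np.savez(f"{c}2.npz",**p);o.append(p["frame"][:,:,::-1])
    for n in ["pin_top","lock_grip"]: print(c,n,[(np.round(d["xyz"],4).tolist(),round(d["conf"],2)) for d in vision.recognise(n,c)[:2]])
s=telemetry.state();print(s["time"],np.round(s["position"],4),np.round(s["tcp_rot"],3),s["contact_force"])
w=cv2.resize(o[0],(400,300))
b=cv2.resize(o[1][120:300,120:320],(400,360));c=cv2.resize(o[2][130:310,140:380],(400,300))
z=np.zeros((600,800,3),np.uint8);z[:300,:400]=w;z[:360,400:]=b;z[300:,:400]=c
cv2.imwrite("pics/v2.png",z)
E
```

```text
wrist pin_top [([0.5928, 0.0938, 0.1337], 0.74)]
wrist lock_grip [([0.4082, 0.0698, 0.117], 0.64)]
side pin_top [([0.5907, 0.0813, 0.1354], 0.64)]
side lock_grip [([0.4168, 0.0519, 0.1303], 0.77)]
scene pin_top [([0.5971, 0.0827, 0.1342], 0.7)]
scene lock_grip [([0.5556, 0.0006, 0.08], 0.55), ([0.4189, 0.0485, 0.1268], 0.48)]
5.95 [0.4048 0.0899 0.1932] [ 0.573  0.82   0.    -0.   ] [-0.23379405 -0.78484583  0.04114264]
```

View pics/v2.png

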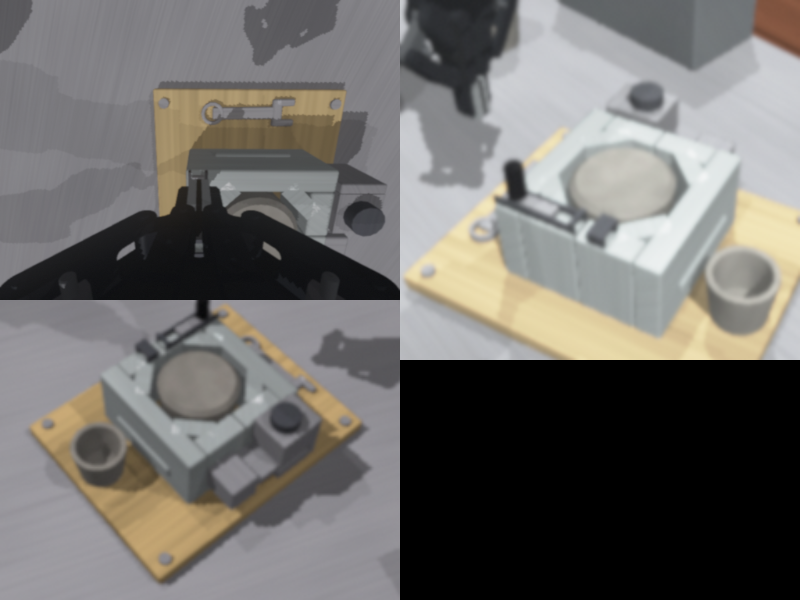

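```bash
python3 - <<'E'
import numpy as np,fit
from scipy.optimize import least_squares
fit.C.update({c:np.load(f"{c}2.npz") for c in ["scene","side","wrist"]})
S=lambda x,y:(120+(x-400)*.5,120+y*.5); N=lambda x,y:(140+x*.6,130+(y-300)*.6); Wr=lambda x,y:(x*1.28,y*1.28)
B=.02;h=(.11,.035,.133)
fit.pts[:]=[("side",S(405,281),(-.135,.17,B)),("scene",N(30,430),(-.135,-.17,B)),("scene",N(162,577),(.135,-.17,B)),("scene",N(362,424),(.135,.17,B)),
("side",S(648,92),h),("scene",N(287,414),h),("wrist",Wr(155,91),(-.135,.17,B)),("wrist",Wr(344,91),(.135,.17,B)),("side",S(514,165),"lock")]
f=least_squares(fit.res,[.506,.013,.35,.006],loss="soft_l1");p=f.x
print(p.round(4),np.degrees(p[2]));print(fit.res(p).reshape(-1,2).round(1).tolist())
L=fit.W(p,(-.0715,.07-p[3],.154));print("lock",L,"scene px",fit.proj("scene",L),"wrist px",fit.proj("wrist",L))
d=L[:2]-np.array([.4048,.0899]);a=np.radians(20);print("mould x,y of stud rel tcp",d@[np.cos(a),np.sin(a)],d@[-np.sin(a),np.cos(a)])
E
```

```text
[0.5058 0.0171 0.3568 0.0023] 20.441005610359316
[[-0.6, -2.1], [-1.8, -1.0], [-0.7, 3.1], [0.6, -1.8], [0.1, -0.9], [-0.2, 0.5], [-4.1, 0.6], [4.4, -0.4], [-0.1, 0.1]]
lock [0.41512829 0.05559867 0.154     ] scene px [261.5357085  128.07237667] wrist px [253.04215243 266.65806984]
mould x,y of stud rel tcp -0.002026327680129678 -0.035765190112845235
```

play_rows([
  {"delta_pos": [0,-0.08,0.9],"twist": [0,0,0],"jaw": -1},
  {"delta_pos": [0,0,0.9],"twist": [0,0,0],"jaw": -1},
  {"delta_pos": [0,0,0.52],"twist": [0,0,0],"jaw": -1},
  {"delta_pos": [0,0,0],"twist": [0,0,0],"jaw": -1},
  {"delta_pos": [-0.4,0,0],"twist": [0,0,0],"jaw": -1},
  {"delta_pos": [-0.4,0,0],"twist": [0,0,0],"jaw": -1},
  {"delta_pos": [-0.3,0,0],"twist": [0,0,0],"jaw": -1},
  {"delta_pos": [-0.3,0,0],"twist": [0,0,0],"jaw": -1},
])

```text
time: 6.95
position: [0.4153, 0.0566, 0.136]
tcp_rot: [0.572, 0.82, 0.001, 0.0]
contact_force: [0.1, 2.6, 2.5]
grip_width: 0.0001
grip_force: 1.7
```

play_rows([
  {"delta_pos": [-0.3,0,0],"twist": [0,0,0],"jaw": -1},
  {"delta_pos": [-0.3,0,0],"twist": [0,0,0],"jaw": -1},
  {"delta_pos": [-0.3,0,0],"twist": [0,0,0],"jaw": -1},
  {"delta_pos": [-0.3,0,0],"twist": [0,0,0],"jaw": -1},
  {"delta_pos": [0,0,0],"twist": [0,0,0],"jaw": -1},
])

```text
time: 7.58
position: [0.425, 0.0276, 0.1352]
tcp_rot: [0.573, 0.82, -0.0, 0.0]
contact_force: [-0.2, 2.6, 1.1]
grip_width: 0.0002
grip_force: 1.1
```

play_rows([
  {"delta_pos": [-0.16,0,0],"twist": [0,0,0],"jaw": -1},
  {"delta_pos": [-0.16,0,0],"twist": [0,0,0],"jaw": -1},
  {"delta_pos": [0,0,0],"twist": [0,0,0],"jaw": -1},
])

```text
time: 7.95
position: [0.4252, 0.0272, 0.1352]
tcp_rot: [0.571, 0.821, 0.002, -0.004]
contact_force: [-5.2, 15.6, 6.7]
grip_width: -0.0003
grip_force: 8.4
```

play_rows([
  {"delta_pos": [0,0,0],"twist": [0,0,0],"jaw": -1},
  {"delta_pos": [0.4,0,0],"twist": [0,0,0],"jaw": -1},
  {"delta_pos": [0.8,0,0],"twist": [0,0,0],"jaw": -1},
  {"delta_pos": [0.4,0,-0.6],"twist": [0,0,0],"jaw": -1},
  {"delta_pos": [0.6,0,-1],"twist": [0,0,0],"jaw": -1},
  {"delta_pos": [0.8,0,-1],"twist": [0,0,0],"jaw": -1},
  {"delta_pos": [0.8,0,-1],"twist": [0,0,0],"jaw": -1},
  {"delta_pos": [0,0,0],"twist": [0,0,0],"jaw": -1},
])

```text
time: 8.95
position: [0.3966, 0.1107, 0.2281]
tcp_rot: [0.572, 0.821, 0.002, 0.002]
contact_force: [0.6, -0.5, -0.6]
grip_width: -0.0
grip_force: 0.0
```

```bash
python3 - <<'E'
from workcell import telemetry, vision, r
import cv2,numpy as np,fit
o=[]
for c in ["side","scene"]:
    p=vision.snapshot(c);fit.C[c]=p;o.append(p["frame"][:,:,::-1])
    p3=(.5058,.0171,.3568)
    for t in (.04,.051,.055): print(c,t,fit.proj(c,fit.W(p3,(-.0715,.07-t,.154))).round(1))
s=telemetry.state();print(s["time"],np.round(s["position"],4),s["contact_force"])
b=cv2.resize(o[0][120:300,120:320],(400,360));c=cv2.resize(o[1][120:300,160:360],(400,360))
cv2.imwrite("pics/v3.png",np.hstack([b,c]))
E
```

```text
side 0.04 [195.3 209.5]
side 0.051 [200.8 211.6]
side 0.055 [202.9 212.3]
scene 0.04 [247.4 136.9]
scene 0.051 [243.1 139.6]
scene 0.055 [241.6 140.5]
9.05 [0.395  0.1087 0.2254] [0.1460123  0.01199684 0.65502091]
```

View pics/v3.png

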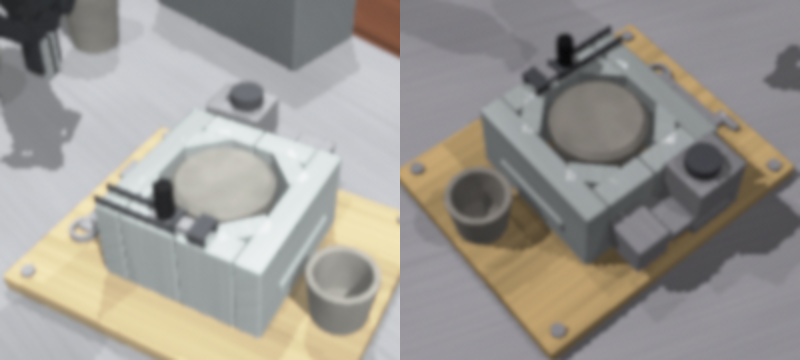

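```bash
python3 - <<'E'
from workcell import vision
import cv2,numpy as np
o=[vision.snapshot(c)["frame"][:,:,::-1] for c in ["side","scene"]]
b=cv2.resize(o[0][195:255,165:245],(400,300),interpolation=2);c=cv2.resize(o[1][125:185,210:290],(400,300),interpolation=2)
cv2.imwrite("pics/v4.png",cv2.convertScaleAbs(np.hstack([b,c]),alpha=1.6,beta=20))
E
```

```text
(no output)
```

View pics/v4.png

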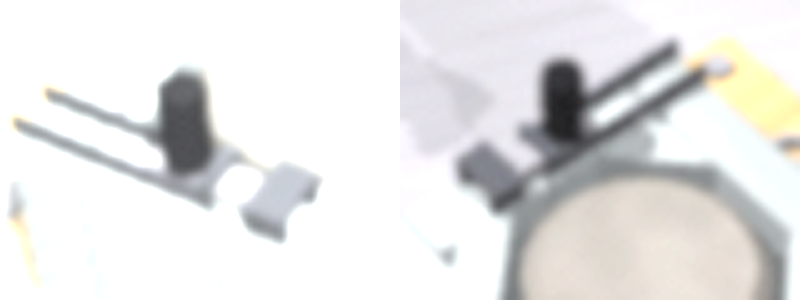

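The stud (side px about (202,212)) stands right up against the strap. It stopped hard under 16 N, the pin head lies on the block, and the robot is clear of everything.

```bash
python3 -c "
from workcell import r
print(r.close_job())"
```

```text
the job is handed in; nothing more can be done
None
```

I drove the pin home until its head sat on the block, pushed the lock until it stopped hard against the strap, left the pot alone, and handed the job in at about 9 s; the hand-in returned no verdict, so whether it passed is not known.

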